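# Turn over the drying tag of the necked gourd

### The arm

A 6-joint arm with a two-finger parallel gripper is mounted at the origin on a cart in front of the work surface, level with it; the furniture and walls round the work are solid. World frame = base frame: x ahead of the robot, y to its left, z up, the work surface at z = 0. Lengths are in m, angles in rad, forces in N, time in s.
With the tool pointing down it reaches from about 0.425 to 0.925 m from the base axis. Payload 12.5 kg.
Tool frame: the origin (TCP) lies on the centre line of the jaws, within the pads' length; the fingertips stand 11 mm ahead of it and the grasp point (between the pads) lies 8 mm behind it (manip.finger_overhang is the distance from the TCP to the fingertips, in m); z points along the fingers, y is the direction in which the jaws open and shut (so a half turn about z gives the same grasp; the last joint's range is limited). The gripper opens to 85 mm and grips with 20 to 120 N. Pads are 22 mm wide; open, the fingers measure 114 mm over their backs; the gripper's body (76 mm by 85 mm) begins 54 mm behind the grasp point. The pads swing forward as they close: fully open they stand 13 mm farther back than shut.
Start: joints at [1.197, 0.491, 1.559, -0, 1.092, -0.106], TCP at [0.165, 0.603, 0.242] pointing down, gripper open.
Joint ranges: [-3.1, 3.1], [-0.84, 2.19], [0.05, 2.79], [-1.13, 4.28], [0.06, 2.93], [-2.69, 2.69]. Speed limits (rad/s): [2.22, 2.22, 2.79, 3.14, 3.14, 3.14].

### API

Orientations are given as a 3x3 rotation matrix whose columns are the frame's x, y, z axes.
In Python, from workcell import telemetry, eyes, order, manip gives the robot as it stands.
- The arm moves only by the tool play_rows, never from a script. Its argument "plan" is a list of rows, each an object of numbers: "claw": the opening in per cent of the stroke, from 0 (shut) to 100 (fully open); "dx", "dy", "dz": the shift along the tool's x, y, z in m; "turn": the turn about the tool's z in rad. A call has 1 to 10 rows; each row is the pose to reach, as a shift and turn from the pose commanded when the call began, along the tool's axes at that moment; what a row does not reach only later rows make up. A row lasts 1/12 s, in which the tool goes at most 41.7 mm and 7.16 degrees, less where a joint would pass 70% of its speed; a pose out of reach is approached as far as the arm can. A call with a gripper value outside its range is refused whole. The fingers move at their own pace and stop on an object; "squeeze" is the grip in N (left out, the last holds). Time passes only in rows, so rows that repeat a pose let the fingers close. It gives the time, the measured TCP pose, the force and the opening at its end, in the units of the state.
- telemetry.get_obs(): the state, without advancing time (a new reading comes with each control period).
- eyes.grab_frame(name): name is "scene" or "top" or "wrist"; returns a dict with "img" (400x640x3 uint8, red, green, blue), "vfov" (degrees; the focal length in pixels is half the picture's height over the tangent of half this angle, whatever the lens; pixels are square), "cx", "cy" (the principal point, pixels), "extrinsics" (4x4, takes a point from world to camera coordinates); the wrist camera has in their place "tool_from_camera" (4x4, takes a point from camera to tool coordinates, whose origin is the TCP and whose axes are the flange's). Camera axes: x right, y down, z forward; pixel columns grow to the right and rows downward; lengths in m; the calibration is good to about 2 mm. A picture is of the moment at which its call begins: read the wrist's pose just before it. There is no depth.
- order.hand_in(): hands the job in, once; it reports no verdict.
The state is a dict: "time": time; "qpos": joint angles; "joint_vel": joint speeds; "joint_torque": joint torques, N m; "eef_pos": TCP position; "tcp_rot": TCP orientation; "ft_force": force on the tool from outside, world axes, zero at the start; "torque": the same for the moment, N m; "opening": finger opening in m.
Only numpy, scipy, OpenCV 4.12 (cv2) and the standard library are available. Lean on these libraries where they do the work, as an engineer would, in place of code of your own. Each camera call takes 0.05 s, during which the arm holds its last target.

### The job

Of the three gourds on the drying stands, the pear-shaped one with the thin neck has dried: push the hinged wooden tag on its stand up and right over with the fingertips, without pinching it, and press it gently down until it lies flat on the gourd's side, ring face up. Leave the tags of the other two stands as they are, and do not pick up, knock or shift any gourd or the small things lying about.

Things in the scene. Friction and masses are not known exactly. Their poses are not given: they have to be found in the camera images.
- neck_stand: fixed wooden drying stand of the neck gourd, like the others. Origin: on the worktop below the middle of the tag's hinge pin; x from the hinge to the gourd's place (away from the robot and turned some 16 to 28 degrees to its left), z up. Base plate 192x80x14 mm, x -40 to +152 mm. Gourd's place: 6 mm high rim, 68 mm inside, centred at x = +112 mm. Between, two cheeks hold the pin and two rails carry the flat tag (see the tag)
- neck_tag_hinge (a point): middle of that stand's hinge pin, which lies along the stand's y, 62 mm above the worktop. Cheeks 22 mm (x) by 7 mm at y = +-34.5 mm, tops at 74 mm. Rails 8 mm thick, full width, at x = +-24 mm, tops at 59 mm: under the tag it is open from 28 mm off the pin to the free edge, down to the base plate (top 14 mm)
- neck_tag (a joint): hinge angle of the tag on the neck gourd's stand, rad: 0 = flat towards the robot (stand -x, bars up), 1.57 = straight up, 3.14 = turned over, flat on the gourd's side (stand +x, ring up). Slightly soft stops at 0 and 3.14. Stiff hinge: the tag stays at any angle where it is left; about 1 N at the free edge moves it
- neck_tag_edge (a point): middle of that tag's free edge, 62 mm from the hinge pin, at half thickness. The tag is a flat wooden paddle 54 mm wide (along the pin) and 6 mm thick, its wood reaching from 6 to 62 mm from the pin: a 3 mm plate with three raised bars back to back with a 3 mm plate with a raised ring
- neck_gourd: pear-shaped gourd with a thin neck (52 mm across, 75 mm tall), loose, 60 g or so, standing on its stand's base plate inside the rim. Origin: middle of its underside
- round_stand: fixed wooden drying stand of the round gourd, like the others. Origin: on the worktop below the middle of the tag's hinge pin; x from the hinge to the gourd's place (away from the robot and turned some 16 to 28 degrees to its left), z up. Base plate 192x80x14 mm, x -40 to +152 mm. Gourd's place: 6 mm high rim, 68 mm inside, centred at x = +112 mm. Between, two cheeks hold the pin and two rails carry the flat tag (see the tag)
- round_tag_hinge (a point): middle of that stand's hinge pin, which lies along the stand's y, 62 mm above the worktop. Cheeks 22 mm (x) by 7 mm at y = +-34.5 mm, tops at 74 mm. Rails 8 mm thick, full width, at x = +-24 mm, tops at 59 mm: under the tag it is open from 28 mm off the pin to the free edge, down to the base plate (top 14 mm)
- round_tag (a joint): hinge angle of the tag on the round gourd's stand, rad: 0 = flat towards the robot (stand -x, bars up), 1.57 = straight up, 3.14 = turned over, flat on the gourd's side (stand +x, ring up). Slightly soft stops at 0 and 3.14. Stiff hinge: the tag stays at any angle where it is left; about 1 N at the free edge moves it
- round_tag_edge (a point): middle of that tag's free edge, 62 mm from the hinge pin, at half thickness. The tag is a flat wooden paddle 54 mm wide (along the pin) and 6 mm thick, its wood reaching from 6 to 62 mm from the pin: a 3 mm plate with three raised bars back to back with a 3 mm plate with a raised ring
- round_gourd: round flattish gourd without a neck (61 mm across, 48 mm tall with its stub), loose, 60 g or so, standing on its stand's base plate inside the rim. Origin: middle of its underside
- small_stand: fixed wooden drying stand of the small gourd, like the others. Origin: on the worktop below the middle of the tag's hinge pin; x from the hinge to the gourd's place (away from the robot and turned some 16 to 28 degrees to its left), z up. Base plate 192x80x14 mm, x -40 to +152 mm. Gourd's place: 6 mm high rim, 68 mm inside, centred at x = +112 mm. Between, two cheeks hold the pin and two rails carry the flat tag (see the tag)
- small_tag_hinge (a point): middle of that stand's hinge pin, which lies along the stand's y, 62 mm above the worktop. Cheeks 22 mm (x) by 7 mm at y = +-34.5 mm, tops at 74 mm. Rails 8 mm thick, full width, at x = +-24 mm, tops at 59 mm: under the tag it is open from 28 mm off the pin to the free edge, down to the base plate (top 14 mm)
- small_tag (a joint): hinge angle of the tag on the small gourd's stand, rad: 0 = flat towards the robot (stand -x, bars up), 1.57 = straight up, 3.14 = turned over, flat on the gourd's side (stand +x, ring up). Slightly soft stops at 0 and 3.14. Stiff hinge: the tag stays at any angle where it is left; about 1 N at the free edge moves it
- small_tag_edge (a point): middle of that tag's free edge, 62 mm from the hinge pin, at half thickness. The tag is a flat wooden paddle 54 mm wide (along the pin) and 6 mm thick, its wood reaching from 6 to 62 mm from the pin: a 3 mm plate with three raised bars back to back with a 3 mm plate with a raised ring
- small_gourd: small, slightly oblong gourd without a neck (57x47 mm, 46 mm tall), loose, 60 g or so, standing on its stand's base plate inside the rim. Origin: middle of its underside
- bottle_cap: loose beige bottle cap, 25 mm across, 17 mm tall, on the worktop in front of the stands; origin: middle of underside
- rubber: loose pink eraser 20x44x12 mm on the worktop in front of the stands; origin: middle of underside
- pen: loose blue and white marker pen, 135 mm long, 17 mm thick, lying on the worktop to the right of the stands; origin: middle of underside
Things that resemble listed ones, but are neither listed nor needed, are in the scene too. What is shaped like the neck_gourd but green or yellow is not meant.

How it is judged:
On the way:
1. the tag of the necked gourd has been raised at least upright by the robot (value of joint neck_tag above 1.5 rad), for 0.05 s.
At the end, for the whole second after the job is handed in: the necked gourd's tag lies flat on the gourd's side (joint within 0.14 rad of 3.14) and is still; the free edges of the other two tags are within 10 mm of where they began; all gourds stand at rest within 12 mm, and the cap, eraser and pen within 20 mm, of where they began (value of joint neck_tag above 3 rad and velocity of joint neck_tag below 0.05 rad/s and distance of each of round_tag_edge, small_tag_edge from where it was at the start of the episode below 0.01 m and distance of each of neck_gourd, round_gourd, small_gourd from where it was at the start of the episode below 0.012 m and linear speed of each of neck_gourd, round_gourd, small_gourd below 0.02 m/s and distance of each of bottle_cap, rubber, pen from where it was at the start of the episode below 0.02 m); the robot touches nothing.
It fails at once if the tag of another stand is moved by more than 10 mm at its free edge (distance of any of round_tag_edge, small_tag_edge from where it was at the start of the episode above 0.01 m).
It fails at once if a gourd is lifted, knocked or shifted by more than 12 mm (distance of any of neck_gourd, round_gourd, small_gourd from where it was at the start of the episode above 0.012 m).
It fails at once if the cap, the eraser or the pen is moved by more than 20 mm (distance of any of bottle_cap, rubber, pen from where it was at the start of the episode above 0.02 m).
It fails at once if the tag is pinched: the fingers press on both its faces at once with more than 5 N each (contact force between the fingers and neck_tag_c0 above 5 N and contact force between the fingers and neck_tag_c1 above 5 N).
It fails at once if the tag is pushed with more than 40 N (contact force between anything else and neck_tag_c0 above 40 N or contact force between anything else and neck_tag_c1 above 40 N).
It also fails if it takes over 40 s, if anything falls off the work surface, if the arm or the gripper's body presses on something with over 40 N, if the wrist force passes 120 N, or if a joint passes its speed limit or range.

## Working session

There is one attempt and no reset: what is moved stays moved. The work goes in short steps, Python scripts to look and compute and a tool call to move; the robot and the scene stay as the last step left them, time stands still between calls to the robot, and variables do not carry over. Pictures are saved under pics/ and viewed, and the job is handed in when it is done.

Besides the shell and the picture viewer there is one more tool, called after "Request:" as name(argument=value, ...), one argument or row to a line, values as JSON. play_rows: Moves the arm, as the interface text tells. Its arguments: {"type":"object","properties":{"plan":{"type":"array"},"squeeze":{"type":"number"}},"required":["plan"]}

```bash
mkdir -p pics; cat > h.py <<'E'
import numpy as np,cv2
from workcell import telemetry, eyes, order, manip
def save(n,f): cv2.imwrite(f'pics/{n}.png',f['img'][:,:,::-1])
def cam(f):
    h,w=f['img'].shape[:2]; fl=h/2/np.tan(np.radians(f['vfov'])/2)
    return fl,f['cx'],f['cy'],np.array(f['extrinsics'])
def onplane(f,u,v,z):
    fl,cx,cy,E=cam(f);R=E[:3,:3];t=E[:3,3];c=-R.T@t
    d=R.T@np.array([(u-cx)/fl,(v-cy)/fl,1]);return c+d*(z-c[2])/d[2]
def proj(f,p):
    fl,cx,cy,E=cam(f);q=E[:3,:3]@np.array(p)+E[:3,3];return [cx+fl*q[0]/q[2],cy+fl*q[1]/q[2]]
E
python3 - <<'E'
from h import *
import pickle
F={n:eyes.grab_frame(n) for n in ['scene','top','wrist']}
pickle.dump(F,open('f0.pkl','wb'))
for n in F: save('a_'+n,F[n]); print(n,{k:v for k,v in F[n].items() if k!='img'})
o=telemetry.get_obs();print(o,manip.finger_overhang)
E
```

```text
scene {'vfov': 52.384602896411884, 'cx': 319.44354299078844, 'cy': 190.15199808095147, 'extrinsics': array([[ 0.59958482, -0.80030872, -0.0020018 , -0.22538024],
       [-0.40106235, -0.29830626, -0.86611914,  0.35294595],
       [ 0.69256555,  0.52011473, -0.4998336 ,  0.55044425],
       [ 0.        ,  0.        ,  0.        ,  1.        ]])}
top {'vfov': 49.46974983868771, 'cx': 321.382750428786, 'cy': 197.01664089890465, 'extrinsics': array([[ 0.00726835, -0.99995754, -0.0056646 ,  0.13068676],
       [-0.97640486, -0.00587429, -0.21586812,  0.5889818 ],
       [ 0.21582568,  0.00709995, -0.9764061 ,  1.0042727 ],
       [ 0.        ,  0.        ,  0.        ,  1.        ]])}
wrist {'vfov': 61.783229033138234, 'cx': 322.2418229107671, 'cy': 202.5963851261866, 'tool_from_camera': array([[-1.84664072e-04, -9.53430130e-01, -3.01613914e-01,
         7.74817744e-02],
       [ 9.99999787e-01,  1.29585936e-05, -6.53216372e-04,
        -4.63519114e-04],
       [ 6.26704663e-04, -3.01613970e-01,  9.53429924e-01,
        -1.32080240e-01],
       [ 0.00000000e+00,  0.00000000e+00,  0.00000000e+00,
         1.00000000e+00]])}
{'time': 0.15, 'qpos': array([ 1.19743094e+00,  4.91371659e-01,  1.55928382e+00, -2.26321640e-05,
        1.09167829e+00, -1.05616565e-01]), 'joint_vel': array([-0.00016792, -0.00211069, -0.00119598,  0.00045384, -0.00188106,
       -0.00174863]), 'joint_torque': array([ 1.60680112e-03, -6.18701077e+01, -2.61691600e+01, -1.06489379e-04,
        3.21495994e-03,  1.71082195e-05]), 'eef_pos': array([0.16529247, 0.60260218, 0.24190152]), 'tcp_rot': array([[-9.64371669e-01,  2.64550978e-01, -2.51622952e-04],
       [ 2.64551091e-01,  9.64371419e-01, -6.97383210e-04],
       [ 5.81645725e-05, -7.39103737e-04, -9.99999725e-01]]), 'ft_force': array([-0.17460749,  0.38597854, -0.70677031]), 'torque': array([-0.00921467,  0.01867629, -0.0203564 ]), 'opening': 0.08563679476839396} 0.011
```

View pics/a_scene.png

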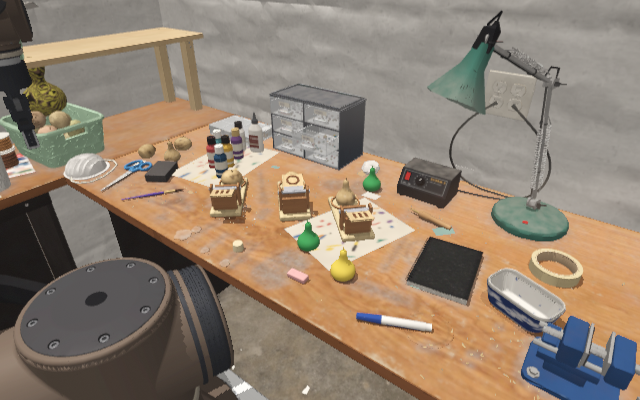

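View pics/a_top.png

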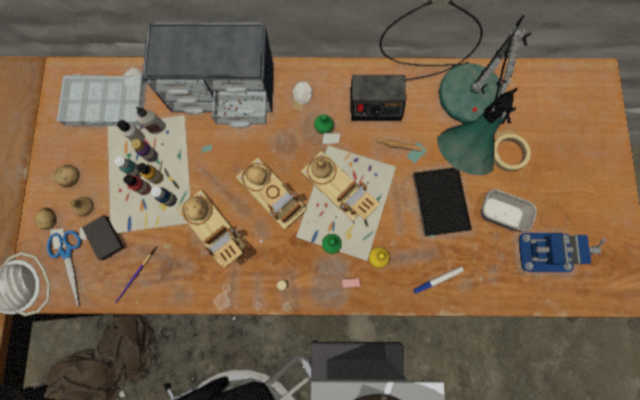

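```bash
python3 - <<'E'
from h import *
import pickle
F=pickle.load(open('f0.pkl','rb'))
s=F['scene']['img'][150:290,190:430,::-1]; cv2.imwrite('pics/c_scene.png',cv2.resize(s,None,fx=3.3,fy=3.3,interpolation=cv2.INTER_CUBIC))
t=F['top']['img'][140:280,170:400,::-1]; cv2.imwrite('pics/c_top.png',cv2.resize(t,None,fx=3.4,fy=3.4,interpolation=cv2.INTER_CUBIC))
E
```

```text
(no output)
```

View pics/c_scene.png

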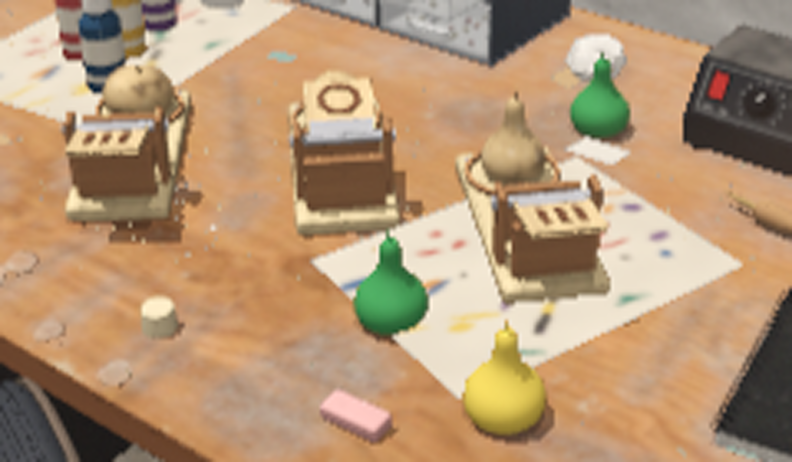

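View pics/c_top.png

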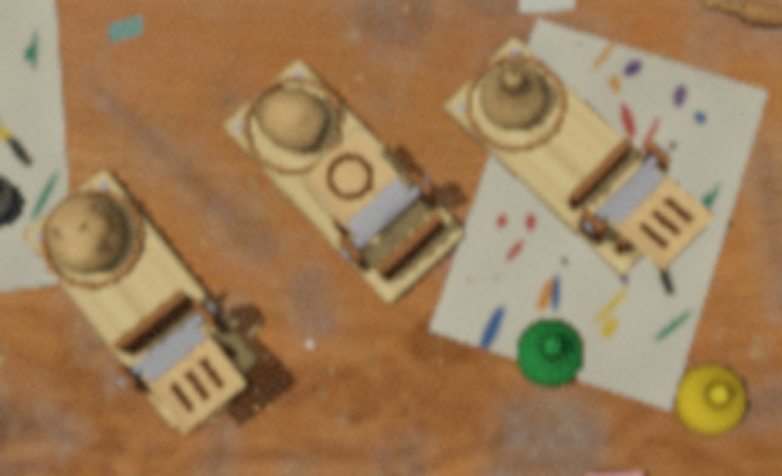

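```bash
python3 - <<'E'
from h import *
import pickle
F=pickle.load(open('f0.pkl','rb'));f=F['top']
P=lambda u,v,z:onplane(f,170+u/3.4,140+v/3.4,z)
a=P(710,210,.065);b=P(660,268,.065);r=P(517,101,.020)
print('edge corners',a,b,np.linalg.norm(a-b),'rim',r)
e=(a+b)/2; d=(r-e)[:2];L=np.linalg.norm(d);print('L (174)',L,'yaw',np.degrees(np.arctan2(d[1],d[0])))
h=r[:2]-.112*d/L;print('hinge',h)
for n,p in [('green',(550,365)),('yellow',(712,400)),('mid',(295,118)),('left',(90,235))]:print(n,P(*p,.03))
E
```

```text
edge corners [ 0.5769506  -0.00643656  0.065     ] [0.53431949 0.03022056 0.065     ] 0.05622415729535433 rim [0.67082369 0.13369445 0.02      ]
L (174) 0.16764324986994117 yaw 46.598563581298194
hinge [0.59386784 0.05232002]
green [0.46806709 0.1081735  0.03      ]
yellow [ 0.44350279 -0.00936715  0.03      ]
mid [0.65362096 0.30171552 0.03      ]
left [0.56247869 0.45100265 0.03      ]
```

```bash
cat >> h.py <<'E'
def shift(target):
    o=telemetry.get_obs();return o['tcp_rot'].T@(np.array(target)-o['eef_pos'])
E
python3 - <<'E'
from h import *
print(shift([.40,.30,.25]),shift([.57,.03,.22]))
E
```

```text
[-0.30639856 -0.22973477 -0.0079465 ] [-0.54177228 -0.44511921  0.022199  ]
```

Request:
play_rows(
  plan=[
    {"claw": 0,"dx": -0.306,"dy": -0.23,"dz": -0.01,"turn": 0},
    {"claw": 0,"dx": -0.306,"dy": -0.23,"dz": -0.01,"turn": 0},
    {"claw": 0,"dx": -0.306,"dy": -0.23,"dz": -0.01,"turn": 0},
    {"claw": 0,"dx": -0.306,"dy": -0.23,"dz": -0.01,"turn": 0.12},
    {"claw": 0,"dx": -0.306,"dy": -0.23,"dz": -0.01,"turn": 0.24},
    {"claw": 0,"dx": -0.306,"dy": -0.23,"dz": -0.01,"turn": 0.36},
    {"claw": 0,"dx": -0.306,"dy": -0.23,"dz": -0.01,"turn": 0.48},
    {"claw": 0,"dx": -0.306,"dy": -0.23,"dz": -0.01,"turn": 0.48},
    {"claw": 0,"dx": -0.306,"dy": -0.23,"dz": -0.01,"turn": 0.48},
    {"claw": 0,"dx": -0.306,"dy": -0.23,"dz": -0.01,"turn": 0.48},
  ],
)

```text
time: 0.98
eef_pos: [0.4024, 0.2962, 0.2524]
tcp_rot: [[-0.731, 0.683, 0.001], [0.683, 0.731, -0.0], [-0.001, 0.0, -1.0]]
ft_force: [-0.2, 0.4, -0.7]
opening: -0.0001
```

```bash
python3 - <<'E'
from h import *
print(shift([.57,.03,.22]));o=telemetry.get_obs();print(o['time'],o['eef_pos'],o['tcp_rot'][:,1],o['qpos'],o['opening'])
E
```

```text
[-0.30419638 -0.08016503  0.03268913]
0.9833 [0.40236579 0.2962287  0.2524268 ] [6.82531448e-01 7.30856204e-01 1.77482066e-04] [ 5.02742545e-01  3.01587959e-01  1.84639838e+00 -9.65169312e-04
  9.93154637e-01 -3.16306107e-01] -9.143567279568096e-05
```

Request:
play_rows(
  plan=[
    {"claw": 0,"dx": -0.304,"dy": -0.08,"dz": 0.03,"turn": 0},
    {"claw": 0,"dx": -0.304,"dy": -0.08,"dz": 0.03,"turn": 0},
    {"claw": 0,"dx": -0.304,"dy": -0.08,"dz": 0.03,"turn": 0},
    {"claw": 0,"dx": -0.304,"dy": -0.08,"dz": 0.03,"turn": 0},
    {"claw": 0,"dx": -0.304,"dy": -0.08,"dz": 0.03,"turn": 0},
    {"claw": 0,"dx": -0.304,"dy": -0.08,"dz": 0.03,"turn": 0},
    {"claw": 0,"dx": -0.304,"dy": -0.08,"dz": 0.03,"turn": 0},
    {"claw": 0,"dx": -0.304,"dy": -0.08,"dz": 0.03,"turn": 0},
    {"claw": 0,"dx": -0.304,"dy": -0.08,"dz": 0.03,"turn": 0},
    {"claw": 0,"dx": -0.304,"dy": -0.08,"dz": 0.03,"turn": 0},
  ],
)

```text
time: 1.82
eef_pos: [0.5682, 0.0338, 0.2216]
tcp_rot: [[-0.732, 0.682, -0.001], [0.682, 0.732, 0.0], [0.001, -0.001, -1.0]]
ft_force: [0.3, 0.5, -0.0]
opening: -0.0003
```

```bash
cat >> h.py <<'E'
def wgrab():
    o=telemetry.get_obs();f=eyes.grab_frame('wrist');T=np.eye(4);T[:3,:3]=o['tcp_rot'];T[:3,3]=o['eef_pos']
    f['extrinsics']=np.linalg.inv(T@np.array(f['tool_from_camera']));return f,o
E
python3 - <<'E'
from h import *
import pickle
f,o=wgrab();save('b_wrist',f);pickle.dump(f,open('f1.pkl','wb'));print(o['eef_pos'],o['time'],o['ft_force'])
E
```

```text
[0.56819351 0.03382397 0.22160662] 1.8167 [ 0.32721936  0.53600929 -0.0292732 ]
```

View pics/b_wrist.png

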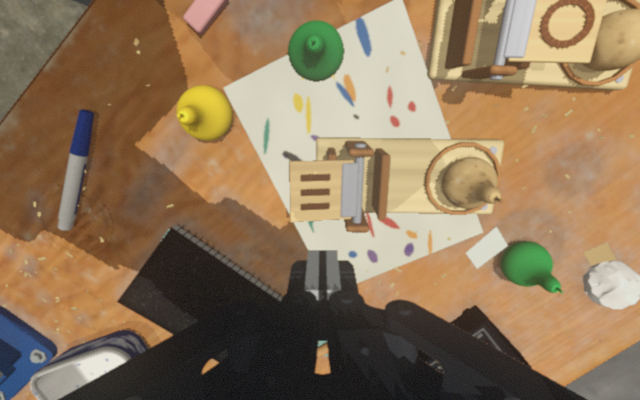

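```bash
python3 - <<'E'
from h import *
import pickle
f=pickle.load(open('f1.pkl','rb'))
s=f['img'][110:260,270:520,::-1]; cv2.imwrite('pics/c_w.png',cv2.resize(s,None,fx=3.2,fy=3.2,interpolation=cv2.INTER_CUBIC))
E
```

```text
(no output)
```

View pics/c_w.png

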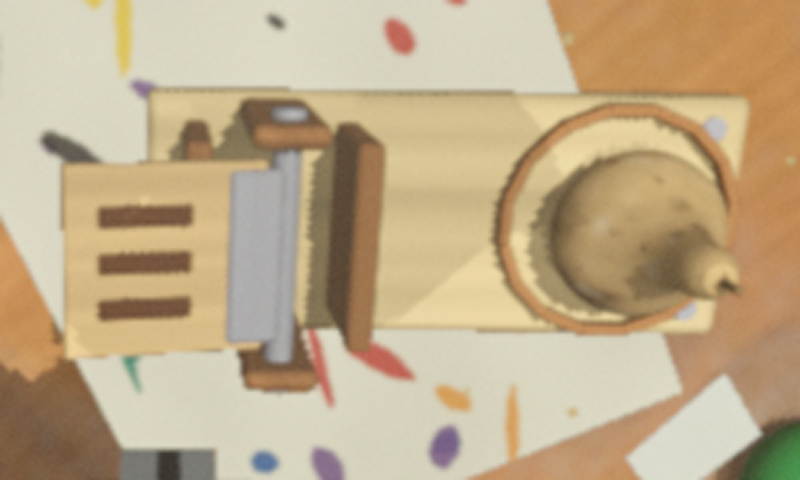

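```bash
python3 - <<'E'
from h import *
import pickle
f=pickle.load(open('f1.pkl','rb'))
P=lambda u,v,z:onplane(f,270+u/3.2,110+v/3.2,z)
a=P(62,164,.065);b=P(66,356,.065);e=(a+b)/2
c=P(323,140,.074);d=P(315,380,.074)   # cheek tops +x/outer corners
b1=P(149,92,.014);b2=P(748,97,.014);b3=P(712,332,.014)
r=P(617,218,.020)
print(a,b,np.linalg.norm(a-b)); 
print('base corners',b1,b2,b3,np.linalg.norm(b1-b2),np.linalg.norm(b3-b2))
v=(b2-b1)[:2];print('yaw base',np.degrees(np.arctan2(v[1],v[0])))
n=(b-a)[:2];print('yaw tag',np.degrees(np.arctan2(n[1],n[0]))+90)
v=(r-e)[:2];print('yaw rim',np.degrees(np.arctan2(v[1],v[0])),np.linalg.norm(v))
u=v/np.linalg.norm(v);print('edge',e,'hinge from edge',e[:2]+.062*u,'from rim',r[:2]-.112*u,'from base far',(b2+b3)[:2]/2-.152*u)
p1=P(290,112,.062);p2=P(279,362,.062);print('pin',p1,p2,(p1+p2)/2)
E
```

```text
[0.53069072 0.0284651  0.065     ] [ 0.57120136 -0.00996659  0.065     ] 0.05584000473864694
base corners [0.53647688 0.05435779 0.014     ] [0.66596933 0.19107845 0.014     ] [0.72370717 0.13820132 0.014     ] 0.18831046559296566 0.0782920799769516
yaw base 46.55531151756531
yaw tag 46.508540129339295
yaw rim 47.761414342163185 0.17264560058750267
edge [0.55094604 0.00924926 0.065     ] hinge from edge [0.59262364 0.05515109] from rim [0.59171319 0.05414835] from base far [0.59266091 0.05210637]
pin [0.56291786 0.08313501 0.062     ] [0.61548275 0.03319115 0.062     ] [0.5892003  0.05816308 0.062     ]
```

Request:
play_rows(
  plan=[
    {"claw": 0,"dx": -0.003,"dy": -0.04,"dz": 0,"turn": 0},
    {"claw": 0,"dx": -0.003,"dy": -0.07,"dz": 0.02,"turn": 0},
    {"claw": 0,"dx": -0.003,"dy": -0.07,"dz": 0.055,"turn": 0},
    {"claw": 0,"dx": -0.003,"dy": -0.07,"dz": 0.09,"turn": 0},
    {"claw": 0,"dx": -0.003,"dy": -0.07,"dz": 0.125,"turn": 0},
    {"claw": 0,"dx": -0.003,"dy": -0.07,"dz": 0.155,"turn": 0},
    {"claw": 0,"dx": -0.003,"dy": -0.07,"dz": 0.165,"turn": 0},
    {"claw": 0,"dx": -0.003,"dy": -0.07,"dz": 0.165,"turn": 0},
  ],
)

```text
time: 2.53
eef_pos: [0.5216, -0.0175, 0.0558]
tcp_rot: [[-0.734, 0.679, -0.004], [0.679, 0.734, 0.001], [0.003, -0.002, -1.0]]
ft_force: [-0.4, -0.8, 0.5]
opening: -0.0002
```

```bash
cat >> h.py <<'E'
H=np.array([.592,.0545]);ax=np.array([np.cos(np.radians(46.8)),np.sin(np.radians(46.8))]);ay=np.array([-ax[1],ax[0]])
def st(o):
    d=o['eef_pos'][:2]-H;return 'sx %.4f sy %.4f tipz %.4f'%(d@ax,d@ay,o['eef_pos'][2]-.011)
E
python3 - <<'E'
from h import *
f,o=wgrab();save('d_wrist',f);print(st(o),o['ft_force'],o['time']);g=eyes.grab_frame('scene')
cv2.imwrite('pics/d_scene.png',cv2.resize(g['img'][150:290,250:450,::-1],None,fx=4,fy=4,interpolation=cv2.INTER_CUBIC))
E
```

```text
sx -0.1007 sy 0.0020 tipz 0.0448 [-0.41629235 -0.78048554  0.52476273] 2.5333
```

View pics/d_wrist.png

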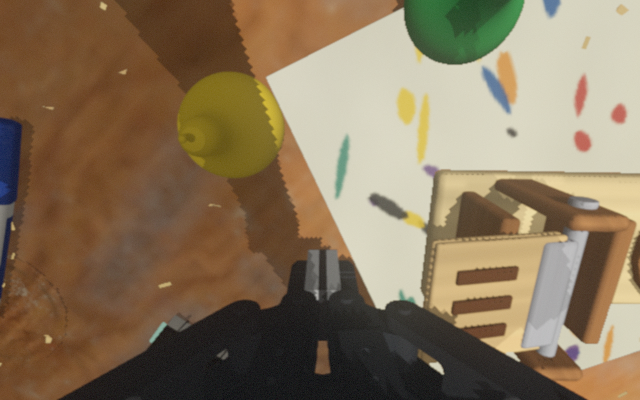

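View pics/d_scene.png

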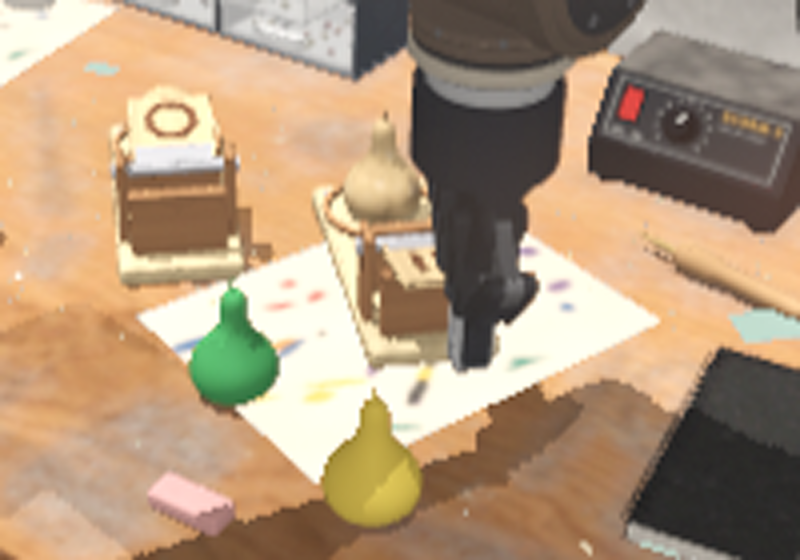

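Request:
play_rows(
  plan=[
    {"claw": 0,"dx": -0.002,"dy": 0.015,"dz": 0,"turn": 0},
    {"claw": 0,"dx": -0.002,"dy": 0.02,"dz": 0,"turn": 0},
    {"claw": 0,"dx": -0.002,"dy": 0.021,"dz": 0,"turn": 0},
    {"claw": 0,"dx": -0.002,"dy": 0.022,"dz": 0,"turn": 0},
    {"claw": 0,"dx": -0.002,"dy": 0.022,"dz": 0,"turn": 0},
  ],
)

```text
time: 3.05
eef_pos: [0.5391, -0.0039, 0.058]
tcp_rot: [[-0.733, 0.68, 0.001], [0.68, 0.733, -0.0], [-0.001, 0.001, -1.0]]
ft_force: [0.4, 0.4, 1.3]
opening: 0.0003
```

Request:
play_rows(
  plan=[
    {"claw": 0,"dx": 0,"dy": 0.001,"dz": 0,"turn": 0},
    {"claw": 0,"dx": 0,"dy": 0.002,"dz": 0,"turn": 0},
    {"claw": 0,"dx": 0,"dy": 0.002,"dz": 0,"turn": 0},
  ],
)

```text
time: 3.3
eef_pos: [0.5405, -0.0026, 0.0573]
tcp_rot: [[-0.733, 0.68, 0.0], [0.68, 0.733, 0.0], [0.0, 0.0, -1.0]]
ft_force: [-0.4, -0.6, -0.6]
opening: -0.0
```

Request:
play_rows(
  plan=[
    {"claw": 0,"dx": 0,"dy": 0.001,"dz": 0,"turn": 0},
    {"claw": 0,"dx": 0,"dy": 0.002,"dz": 0,"turn": 0},
    {"claw": 0,"dx": 0,"dy": 0.002,"dz": 0,"turn": 0},
  ],
)

```text
time: 3.55
eef_pos: [0.5419, -0.001, 0.0572]
tcp_rot: [[-0.733, 0.68, -0.0], [0.68, 0.733, 0.0], [0.0, 0.0, -1.0]]
ft_force: [0.1, 0.0, 0.3]
opening: 0.0002
```

Request:
play_rows(
  plan=[
    {"claw": 0,"dx": 0,"dy": 0.001,"dz": 0,"turn": 0},
    {"claw": 0,"dx": 0,"dy": 0.002,"dz": 0,"turn": 0},
    {"claw": 0,"dx": 0,"dy": 0.002,"dz": 0,"turn": 0},
  ],
)

```text
time: 3.8
eef_pos: [0.5422, -0.0003, 0.0571]
tcp_rot: [[-0.733, 0.68, -0.003], [0.68, 0.733, -0.001], [0.001, -0.002, -1.0]]
ft_force: [-5.4, -9.7, 2.3]
opening: -0.0002
```

Request:
play_rows(
  plan=[
    {"claw": 0,"dx": 0,"dy": -0.0005,"dz": 0,"turn": 0},
    {"claw": 0,"dx": 0,"dy": -0.0005,"dz": 0,"turn": 0},
  ],
)

```text
time: 3.97
eef_pos: [0.5421, -0.0005, 0.0571]
tcp_rot: [[-0.733, 0.68, -0.002], [0.68, 0.733, -0.0], [0.001, -0.001, -1.0]]
ft_force: [-3.8, -6.2, 1.7]
opening: 0.0001
```

Request:
play_rows(
  plan=[
    {"claw": 0,"dx": 0,"dy": 0,"dz": -0.001,"turn": 0},
    {"claw": 0,"dx": 0,"dy": 0,"dz": -0.003,"turn": 0},
    {"claw": 0,"dx": 0,"dy": 0,"dz": -0.005,"turn": 0},
    {"claw": 0,"dx": 0,"dy": 0,"dz": -0.006,"turn": 0},
  ],
)

```text
time: 4.3
eef_pos: [0.5429, 0.0001, 0.0635]
tcp_rot: [[-0.733, 0.68, 0.0], [0.68, 0.733, 0.0], [-0.0, 0.0, -1.0]]
ft_force: [-0.3, 0.5, -1.2]
opening: 0.0002
```

```bash
python3 - <<'E'
from h import *
f,o=wgrab();save('e_wrist',f);print(st(o),o['ft_force'],o['time'])
E
```

```text
sx -0.0733 sy -0.0015 tipz 0.0525 [-0.32012847  0.45263044 -1.23132108] 4.3
```

View pics/e_wrist.png

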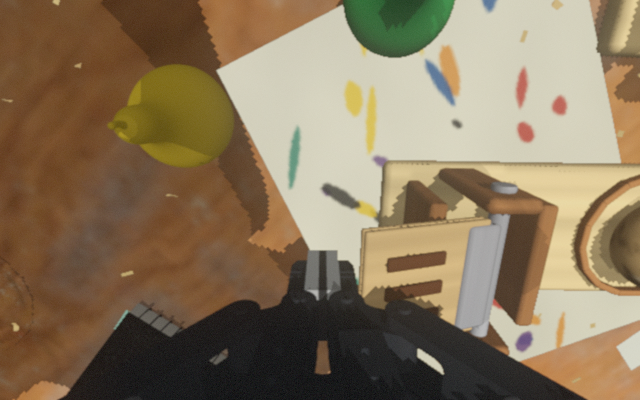

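Request:
play_rows(
  plan=[
    {"claw": 0,"dx": 0.001,"dy": 0.0005,"dz": 0,"turn": 0},
    {"claw": 0,"dx": 0.001,"dy": 0.0008,"dz": -0.002,"turn": 0},
    {"claw": 0,"dx": 0.001,"dy": 0.0012,"dz": -0.004,"turn": 0},
    {"claw": 0,"dx": 0.001,"dy": 0.0018,"dz": -0.006,"turn": 0},
  ],
)

```text
time: 4.68
eef_pos: [0.5434, 0.0022, 0.0694]
tcp_rot: [[-0.733, 0.68, 0.0], [0.68, 0.733, 0.0], [0.0, 0.0, -1.0]]
ft_force: [0.0, -0.9, -0.4]
opening: 0.0002
```

```bash
python3 - <<'E'
from h import *
f,o=wgrab();save('f_wrist',f);print(st(o),o['ft_force'],o['time'])
g=eyes.grab_frame('scene')
cv2.imwrite('pics/f_scene.png',cv2.resize(g['img'][180:250,310:410,::-1],None,fx=6,fy=6,interpolation=cv2.INTER_CUBIC))
E
```

```text
sx -0.0714 sy -0.0004 tipz 0.0584 [ 0.04219596 -0.89530811 -0.3857811 ] 4.6833
```

View pics/f_wrist.png

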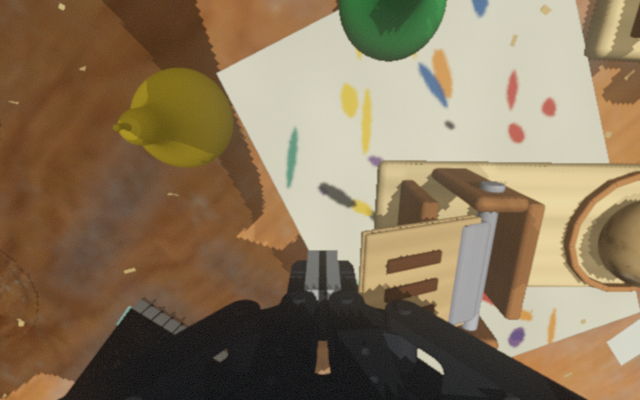

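View pics/f_scene.png

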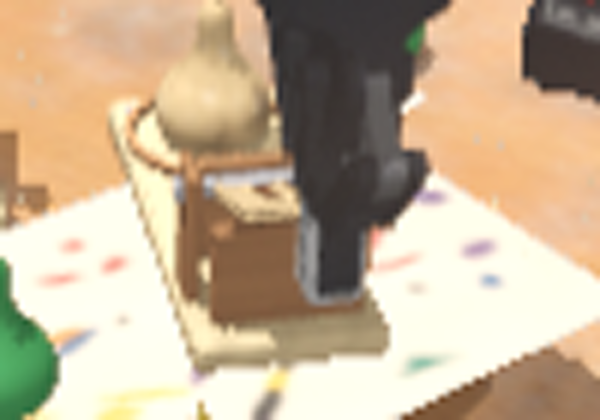

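Request:
play_rows(
  plan=[
    {"claw": 0,"dx": 0,"dy": 0.001,"dz": -0.003,"turn": 0},
    {"claw": 0,"dx": 0,"dy": 0.002,"dz": -0.006,"turn": 0},
    {"claw": 0,"dx": 0,"dy": 0.004,"dz": -0.009,"turn": 0},
    {"claw": 0,"dx": 0,"dy": 0.006,"dz": -0.012,"turn": 0},
    {"claw": 0,"dx": 0,"dy": 0.008,"dz": -0.016,"turn": 0},
  ],
)

```text
time: 5.2
eef_pos: [0.5487, 0.008, 0.0856]
tcp_rot: [[-0.733, 0.68, -0.0], [0.68, 0.733, -0.0], [0.0, -0.0, -1.0]]
ft_force: [-0.9, -0.0, -0.5]
opening: 0.0002
```

```bash
python3 - <<'E'
from h import *
f,o=wgrab();save('g_wrist',f);print(st(o),o['ft_force'],o['time'])
E
```

```text
sx -0.0635 sy -0.0003 tipz 0.0746 [-0.85874107 -0.03321196 -0.52610742] 5.2
```

View pics/g_wrist.png

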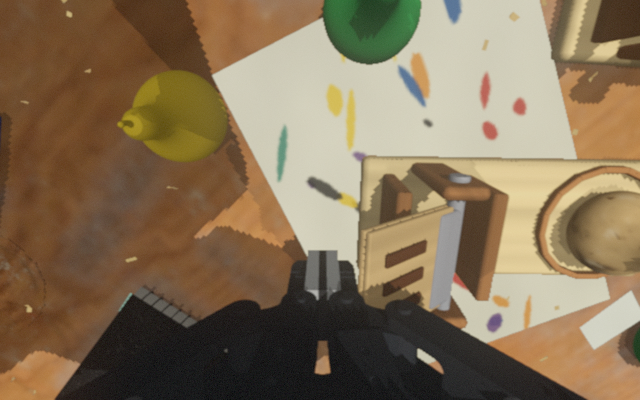

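Request:
play_rows(
  plan=[
    {"claw": 0,"dx": 0,"dy": 0.005,"dz": -0.004,"turn": 0},
    {"claw": 0,"dx": 0,"dy": 0.01,"dz": -0.008,"turn": 0},
    {"claw": 0,"dx": 0,"dy": 0.016,"dz": -0.012,"turn": 0},
    {"claw": 0,"dx": 0,"dy": 0.022,"dz": -0.016,"turn": 0},
    {"claw": 0,"dx": 0,"dy": 0.028,"dz": -0.018,"turn": 0},
    {"claw": 0,"dx": 0,"dy": 0.034,"dz": -0.02,"turn": 0},
    {"claw": 0,"dx": 0,"dy": 0.04,"dz": -0.02,"turn": 0},
    {"claw": 0,"dx": 0,"dy": 0.048,"dz": -0.02,"turn": 0},
    {"claw": 0,"dx": 0,"dy": 0.048,"dz": -0.02,"turn": 0},
  ],
)

```text
time: 6.0
eef_pos: [0.5823, 0.0441, 0.1051]
tcp_rot: [[-0.734, 0.68, 0.001], [0.68, 0.734, 0.0], [-0.0, 0.001, -1.0]]
ft_force: [-0.3, 0.1, -0.2]
opening: 0.0003
```

```bash
python3 - <<'E'
from h import *
f,o=wgrab();save('i_wrist',f);print(st(o),o['ft_force'],o['time'])
g=eyes.grab_frame('scene')
cv2.imwrite('pics/i_scene.png',cv2.resize(g['img'][160:260,290:430,::-1],None,fx=5,fy=5,interpolation=cv2.INTER_CUBIC))
E
```

```text
sx -0.0142 sy -0.0000 tipz 0.0941 [-0.28645679  0.11919625 -0.24371535] 6.0
```

View pics/i_wrist.png

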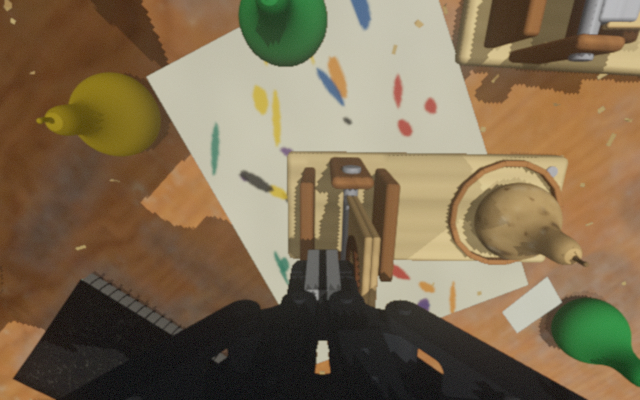

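View pics/i_scene.png

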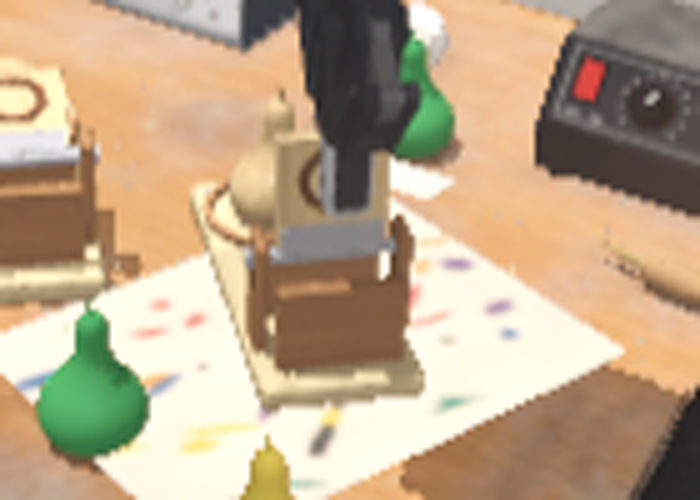

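Request:
play_rows(
  plan=[
    {"claw": 0,"dx": 0,"dy": 0.007,"dz": -0.008,"turn": 0},
    {"claw": 0,"dx": 0,"dy": 0.014,"dz": -0.011,"turn": 0},
    {"claw": 0,"dx": 0,"dy": 0.0215,"dz": -0.0085,"turn": 0},
    {"claw": 0,"dx": 0,"dy": 0.028,"dz": -0.004,"turn": 0},
    {"claw": 0,"dx": 0,"dy": 0.034,"dz": 0.001,"turn": 0},
    {"claw": 0,"dx": 0,"dy": 0.039,"dz": 0.007,"turn": 0},
    {"claw": 0,"dx": 0,"dy": 0.043,"dz": 0.014,"turn": 0},
    {"claw": 0,"dx": 0,"dy": 0.044,"dz": 0.018,"turn": 0},
    {"claw": 0,"dx": 0,"dy": 0.044,"dz": 0.018,"turn": 0},
  ],
)

```text
time: 6.85
eef_pos: [0.6109, 0.0756, 0.0858]
tcp_rot: [[-0.733, 0.68, -0.002], [0.68, 0.733, 0.0], [0.002, -0.001, -1.0]]
ft_force: [0.9, 0.7, -0.5]
opening: -0.0002
```

```bash
python3 - <<'E'
from h import *
f,o=wgrab();save('j_wrist',f);print(st(o),o['ft_force'],o['time'])
g=eyes.grab_frame('scene')
cv2.imwrite('pics/j_scene.png',cv2.resize(g['img'][160:260,290:430,::-1],None,fx=5,fy=5,interpolation=cv2.INTER_CUBIC))
E
```

```text
sx 0.0283 sy 0.0006 tipz 0.0748 [ 0.85307217  0.74069703 -0.52222482] 6.85
```

View pics/j_wrist.png

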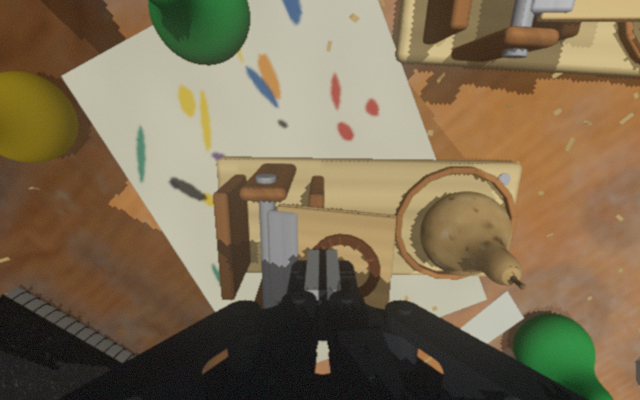

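View pics/j_scene.png

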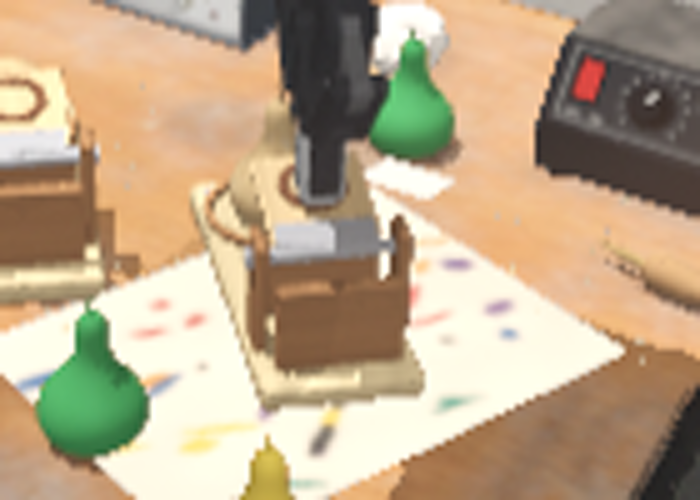

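Request:
play_rows(
  plan=[
    {"claw": 0,"dx": 0,"dy": 0.003,"dz": 0.002,"turn": 0},
    {"claw": 0,"dx": 0,"dy": 0.005,"dz": 0.004,"turn": 0},
    {"claw": 0,"dx": 0,"dy": 0.006,"dz": 0.006,"turn": 0},
    {"claw": 0,"dx": 0,"dy": 0.006,"dz": 0.008,"turn": 0},
    {"claw": 0,"dx": 0,"dy": 0.006,"dz": 0.008,"turn": 0},
  ],
)

```text
time: 7.37
eef_pos: [0.6154, 0.0798, 0.0789]
tcp_rot: [[-0.733, 0.68, -0.0], [0.68, 0.733, 0.0], [0.0, -0.0, -1.0]]
ft_force: [0.2, -0.1, 0.7]
opening: -0.0001
```

Request:
play_rows(
  plan=[
    {"claw": 0,"dx": 0,"dy": 0,"dz": 0.001,"turn": 0},
    {"claw": 0,"dx": 0,"dy": 0,"dz": 0.001,"turn": 0},
  ],
)

```text
time: 7.53
eef_pos: [0.6154, 0.0797, 0.0782]
tcp_rot: [[-0.733, 0.68, 0.0], [0.68, 0.733, 0.0], [0.0, 0.0, -1.0]]
ft_force: [0.0, 0.1, 0.3]
opening: -0.0002
```

Request:
play_rows(
  plan=[
    {"claw": 0,"dx": 0,"dy": 0,"dz": 0.001,"turn": 0},
    {"claw": 0,"dx": 0,"dy": 0,"dz": 0.002,"turn": 0},
    {"claw": 0,"dx": 0,"dy": 0,"dz": 0.002,"turn": 0},
  ],
)

```text
time: 7.78
eef_pos: [0.6154, 0.0798, 0.0762]
tcp_rot: [[-0.733, 0.68, 0.0], [0.68, 0.733, 0.0], [0.0, 0.0, -1.0]]
ft_force: [-0.6, 0.3, 0.6]
opening: 0.0001
```

Request:
play_rows(
  plan=[
    {"claw": 0,"dx": 0,"dy": 0,"dz": 0.0005,"turn": 0},
    {"claw": 0,"dx": 0,"dy": 0,"dz": 0.001,"turn": 0},
    {"claw": 0,"dx": 0,"dy": 0,"dz": 0.001,"turn": 0},
  ],
)

```text
time: 8.03
eef_pos: [0.6155, 0.0797, 0.0759]
tcp_rot: [[-0.733, 0.68, 0.0], [0.68, 0.733, 0.0], [-0.0, 0.0, -1.0]]
ft_force: [-0.8, -0.2, 7.3]
opening: 0.0
```

Request:
play_rows(
  plan=[
    {"claw": 0,"dx": 0,"dy": 0,"dz": 0,"turn": 0},
    {"claw": 0,"dx": 0,"dy": 0,"dz": -0.005,"turn": 0},
    {"claw": 0,"dx": 0,"dy": 0,"dz": -0.03,"turn": 0},
    {"claw": 0,"dx": 0,"dy": 0,"dz": -0.06,"turn": 0},
    {"claw": 0,"dx": 0,"dy": 0,"dz": -0.1,"turn": 0},
    {"claw": 0,"dx": 0,"dy": -0.03,"dz": -0.14,"turn": 0},
    {"claw": 0,"dx": 0,"dy": -0.03,"dz": -0.15,"turn": 0},
    {"claw": 0,"dx": 0,"dy": -0.03,"dz": -0.15,"turn": 0},
    {"claw": 0,"dx": 0,"dy": -0.03,"dz": -0.15,"turn": 0},
  ],
)

```text
time: 8.78
eef_pos: [0.5951, 0.0576, 0.2261]
tcp_rot: [[-0.733, 0.68, 0.002], [0.68, 0.733, 0.0], [-0.001, 0.001, -1.0]]
ft_force: [0.7, 0.1, -0.5]
opening: -0.0003
```

```bash
python3 - <<'E'
from h import *
import pickle
f,o=wgrab();print(st(o),o['ft_force'],o['time'])
g=eyes.grab_frame('scene')
F=pickle.load(open('f0.pkl','rb'))
A=lambda im:cv2.resize(im[150:290,190:430,::-1],None,fx=1.65*2,fy=1.65*2,interpolation=cv2.INTER_CUBIC)
cv2.imwrite('pics/k_scene.png',A(g['img']))
cv2.imwrite('pics/k_wrist.png',cv2.resize(f['img'][100:280,180:480,::-1],None,fx=2.6,fy=2.6,interpolation=cv2.INTER_CUBIC))
P=lambda u,v,z:onplane(f,180+u/2.6,100+v/2.6,z)
pickle.dump(f,open('f2.pkl','wb'))
E
```

```text
sx 0.0044 sy -0.0001 tipz 0.2151 [ 0.67780255  0.10786181 -0.52548862] 8.7833
```

View pics/k_wrist.png

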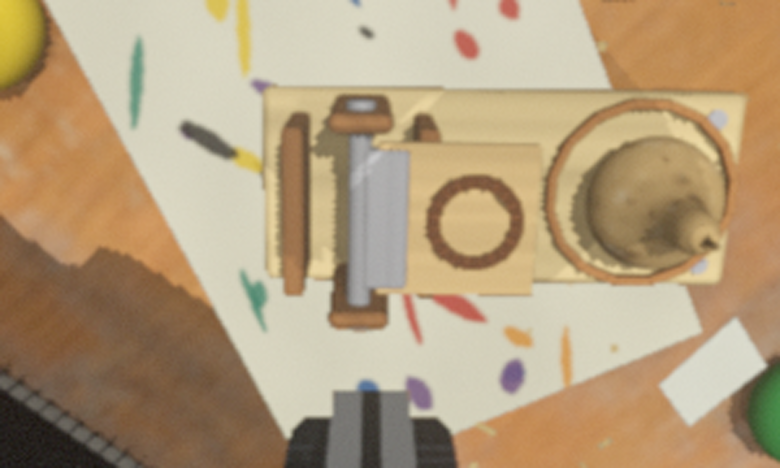

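View pics/k_scene.png

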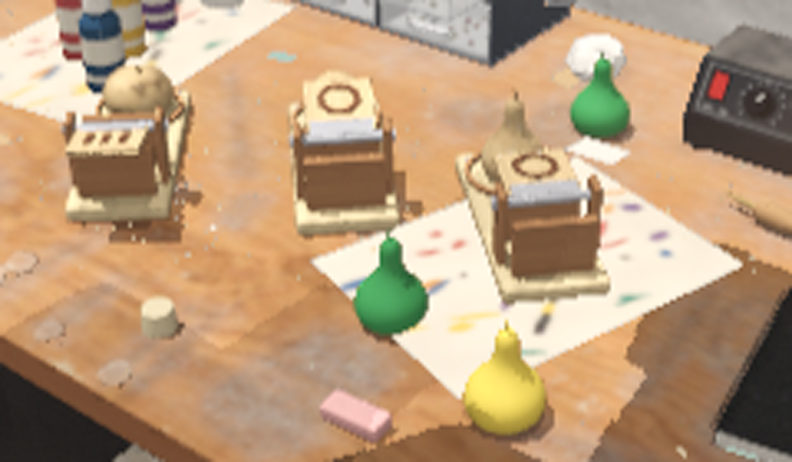

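```bash
python3 - <<'E'
from h import *
import pickle
f=pickle.load(open('f2.pkl','rb'))
P=lambda u,v,z:onplane(f,180+u/2.6,100+v/2.6,z)
a=P(541,143,.065);b=P(532,294,.065);e=(a+b)/2
print(np.linalg.norm(a-b),(e[:2]-H)@ax,(e[:2]-H)@ay)
print(order.hand_in())
E
```

```text
0.05419880516934886 0.06182903386235165 0.001188691327233817
the job is handed in; nothing more can be done
None
```

The neck gourd's tag is turned over and lies flat on the gourd's side, ring face up, and the job is handed in at about 9 s of the 40 s.

**How it was done:** The neck gourd's stand was the right-hand one of the three. With the fingers shut, I lifted the tag by its free edge, pushed it upright and then over. I then pressed it down until it met its stop, with the fingertips at 64.9 mm and about 7 N. After that I drew the arm back well clear.

**Last checks:**
- **Tag position:** Measured as if it lay at its flat height of 65 mm, the free edge is 54.2 mm wide and 61.8 mm past the hinge. The true sizes are 54 and 62 mm, so this fits a flat tag.
- **Other things:** In the last scene picture the gourds, the other two tags, the cap and the eraser look as they did at the start. I judged this by eye and did not measure them. The pen was outside the checked crop, and the arm never went near it.

**Possible failure:** At the first touch the horizontal push on the edge rose briefly to about 11 N. If that force was shared evenly by the two plates, each took a little over the 5 N pinch limit. I backed off to about 7 N straight away, but I have no reading for each plate, so I cannot rule out that it counted as a pinch.

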